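# Lock a staking stump in its holder with the keyed collar

### The job

Take the stump with the broad flat head out of the wooden rack and stand it upright in the bore of the stump holder, shoulder down on the spigot. Then set the knurled locking collar over it, turn it until its hidden keyways drop over the pins, and push it fully home against the spring. Finish while still holding the collar pushed home in the gripper, so that I can do up the clamp screw; the other two stumps stay in the rack, and the loupe and oil pot where they stand.

Things in the scene. Friction and masses are not known exactly. Their poses are not given: they have to be found in the camera images.
- holder: fixed stump holder: grey round foot (dia 86 mm, 12 mm high), boss (dia 54 mm) whose flat top, the collar's seat, is 32 mm above the bench, and on it a bored steel spigot. Origin: on the vertical axis at bench level, z up; +x points to the clamp screw
- holder_mouth (a point): centre of the top face of the holder's steel spigot (dia 26 mm), 58 mm above the bench, z up. In it a bore of dia 12 mm, 26 mm deep, with a cone-shaped mouth of dia 17 mm
- key_pins (a point): point on the spigot's axis 46 mm above the bench, level with the upper edges of two steel key pins (dia 5 mm) that stick out of the spigot on two facing sides, to 18 mm from the axis. They point in another direction each time; the point's yaw (the holder's) does not tell it
- clamp_screw (a point): outer end of the horizontal knurled clamp screw (dia 12 mm) on the holder's +x side, 46 mm from the axis, 36 mm above the bench; its lug is 16 mm wide, 26 to 36 mm from the axis, 42 mm high. Leave it alone; keep fingertips above 44 mm here
- sleeve (a joint): spring sleeve (ring of dia 34 mm) round the foot of the spigot: 0 = up, its top 38 mm above the bench; 0.006 m = pushed down flush with the seat. The collar pushes it down over the last 6 mm; the spring resists with 4 N at first and 9 N at the end and lifts the collar again when it is let go
- collar: loose steel locking collar standing on the bench, mouth down: dia 46 mm, 38 mm high, about 0.15 kg, knurled from 15 to 37 mm above its lower rim, smooth below: grip it across the knurled part. Origin: centre of its lower rim, z up. Bore dia 28 mm, 32 mm deep; home: lower rim on the holder's seat, 32 mm above the bench
- collar_top (a point): centre of the collar's top, 38 mm above its lower rim; a round hole of dia 20 mm through the 6 mm thick top lets the head of the stump pass
- keyways (a point): point on the collar's axis at its lower rim. Inside the bore four keyways, 7.5 mm wide and cut to 20 mm from the axis, run up from the rim at every quarter turn, out of sight, directions not given. Unless they chance to meet the pins, the rim stops on these, 14 mm short of home; turned less than a quarter turn either way it drops, freely once turned on 0.1 rad past the first give
- rack: fixed light wooden block 42 x 152 mm, 28 mm high, with three holes in a row along its y axis, 48 mm apart (the middle one in the centre), each holding a stump in any order. Origin: centre of its underside, z up
- stump_flat: the stump wanted: turned steel, 52 mm long, 0.05 kg. Origin: centre of its lower end, z up along it. Shank dia 10 mm x 24 mm (foot chamfered), shoulder dia 24 mm from 24 to 28 mm, then a plain cylindrical head dia 14 mm to its flat end at 52 mm: grip it there. Lower end 4 mm above the bench in the rack, 34 mm when seated in the holder
- stump_cone: stump of the same size whose head tapers to a point from 42 to 52 mm; stays in the rack
- stump_pin: stump of the same size whose head ends in a thin pin of dia 6 mm from 42 to 52 mm; stays in the rack
- loupe: black eye loupe, a cup of dia 36 mm, 30 mm high, standing on the bench; origin: centre of its underside; leave it alone
- oil_pot: small lidded oil pot, dia 28 mm, 20 mm high, standing on the bench; origin: centre of its underside; leave it alone
Mind the look-alikes: they are no part of the job. What is shaped like the stump_flat but orange or turquoise is not meant.

How it is judged:
By the outcome, as a careful person would: the job done as asked, in the order asked, and still so for the second after the job is handed in, while the arm keeps its last pose, push and grip.
It also fails if it takes over 67 s, if anything falls off the work surface, if the arm or the gripper's body presses on something with over 40 N, if the wrist force passes 120 N, or if a joint passes its speed limit or range.

### The arm

A 6-joint arm with a two-finger parallel gripper is mounted at the origin on a cart in front of the work surface, level with it; the furniture and walls round the work are solid. World frame = base frame: x ahead of the robot, y to its left, z up, the work surface at z = 0. Lengths are in m, angles in rad, forces in N, time in s.
With the tool pointing down it reaches from about 0.3 to 0.775 m from the base axis. Payload 14.6 kg.
Tool frame: the origin (TCP) lies at the very end of the fingers, on their centre line; the grasp point (between the pads) lies 19 mm behind it; z points along the fingers, y is the line along which they close (so a half turn about z gives the same grasp; the last joint's range is limited). The gripper opens to 94 mm and grips with 3 to 60 N. Pads are 16 mm wide; open, the fingers measure 119 mm over their backs; the gripper's body (75 mm by 177 mm) begins 78 mm behind the grasp point.
Start: joints at [-1.381, 0.3, 1.521, -0, 1.321, -0.067], TCP at [0.14, -0.532, 0.205] pointing down, gripper open.
Joint ranges: [-3.03, 3.03], [-0.79, 2.21], [0.23, 2.52], [-1.04, 4.18], [0, 3.07], [-2.55, 2.55]. Speed limits (rad/s): [2.22, 2.22, 2.57, 3.14, 3.14, 3.14].

### API

Orientations are given as [roll, pitch, yaw] about the fixed x, y, z axes, in that order (R = Rz(yaw) Ry(pitch) Rx(roll)).
In Python, from station import status, vision, order, silhouettes gives the robot as it stands. The module is installed in compiled form; this text tells all that it offers.
- The arm moves only by the shell command python3 -m pendant 'ROWS' [FORCE]. ROWS is JSON, one flat list of numbers, 7 for each row, row after row: the shift along the tool's x, y, z in units of 500 mm (1.0 is 500 mm), then the turn, a rotation vector about the tool's x, y, z in units of 90 degrees (1.0 is 90 degrees), then the opening, from -1 (shut) to 1 (fully open). A call has 1 to 12 rows; each row is the pose to reach, as a shift and turn from the pose commanded when the call began, along the tool's axes at that moment; what a row does not reach only later rows make up. A row lasts 1/10 s, in which the tool goes at most 50 mm and 8.59 degrees, less where a joint would pass 70% of its speed; a pose out of reach is approached as far as the arm can. A call with a number of a shift or a turn outside -1 to 1 is refused whole. A call with a gripper value outside its range is refused whole. The fingers move at their own pace and stop on an object; FORCE is the grip in N (left out, the last holds). Time passes only in rows, so rows that repeat a pose let the fingers close. It gives the time, the measured TCP pose, the force, the opening and the grip force at its end, in the units of the state.
- status.get_obs(): the state, without advancing time (a new reading comes with each control period).
- vision.camera(name): name is "scene" or "top" or "wrist"; returns a dict with "pixels" (384x512x3 uint8, red, green, blue), "K" (3x3 intrinsics, pixels), "R" (3x3) and "t" (3): a world point X has camera coordinates R X + t. Camera axes: x right, y down, z forward; pixel columns grow to the right and rows downward; lengths in m; the calibration is good to about 2 mm. A picture is of the moment at which its call begins. There is no depth.
- order.hand_in(): hands the job in; it is judged then, once.
Trained networks look in a picture, given as the dict that the camera call returned (one of the last four; its "shot" number tells which), for a name from the list of things; names that differ only in an ending like _2 or _b are one class to them, and where a whole thing is asked for, a point or a joint stands for the part that bears it (a point fixed in the world has none). Each returns a list of dicts, best first, with "score" (0 to 1); they miss things now and then, are a little off and sometimes report something else, mostly with a low value. They report only what shows in the picture. A call takes as long as a camera call. They do not tell look-alikes from the thing itself.
- silhouettes(target, picture): "region" (384x512 bool, what is visible of it) and "extent" ([left, top, right, bottom] in pixels, round what is visible of it).
The state is a dict: "time_s": time; "qpos": joint angles; "joint_vel": joint speeds; "tau": joint torques, N m; "ee_pos": TCP position; "eef_rot": TCP orientation; "force": force on the tool from outside, world axes, zero at the start; "moment": the same for the moment, N m; "grip_width": finger opening in m; "grip_force": force on a finger pad.
Only numpy, scipy, OpenCV 4.12 (cv2) and the standard library are available. Lean on these libraries where they do the work, as an engineer would, in place of code of your own. Each camera call takes 0.05 s, during which the arm holds its last target. There are 200 camera calls.

## Working session

There is one attempt and no reset: what is moved stays moved. The work goes in short steps, Python scripts to look and compute and a shell command to move; the robot and the scene stay as the last step left them, time stands still between calls to the robot, and variables do not carry over. Pictures are saved under pics/ and viewed, at most 10 in all, crops included, and the job is handed in when it is done.

```bash
mkdir -p pics; cat > h.py <<'E'
import numpy as np, cv2
from station import status, vision, order, silhouettes
def ray(c,u,v,z):
    R=np.array(c["R"]);t=np.array(c["t"]);K=np.array(c["K"])
    d=R.T@np.linalg.solve(K,[u,v,1.]);o=-R.T@t
    return o+d*(z-o[2])/d[2]
def proj(c,X):
    p=np.array(c["K"])@(np.array(c["R"])@np.array(X)+np.array(c["t"]));return p[:2]/p[2]
def save(c,n,box=None,f=1):
    im=c["pixels"][:,:,::-1]
    if box: im=im[box[1]:box[3],box[0]:box[2]]
    cv2.imwrite("pics/"+n,cv2.resize(im,None,fx=f,fy=f,interpolation=cv2.INTER_CUBIC))
E
python3 - <<'E'
from h import *
s=status.get_obs();print(s["time_s"],s["ee_pos"],s["eef_rot"],s["grip_width"])
ims=[]
for n in("top","scene"):
    c=vision.camera(n);save(c,n+".png",None,1.5)
    print(n,-np.array(c["R"]).T@c["t"])
    for k in("holder","collar","rack","stump_flat","stump_cone","stump_pin","loupe","oil_pot"):
        for r in silhouettes(k,c)[:4]:
            m=np.argwhere(r["region"]).mean(0)[::-1]
            print(k,round(r["score"],2),np.round(r["extent"]),m.round(1),ray(c,*m,0.03).round(3))
E
```

```text
0.0 [ 0.13967291 -0.53170917  0.20489333] [-3.14046752e+00 -1.02076907e-04  2.56837164e-01] 0.09427265582350842
top [0.26467962 0.0587738  1.54679103]
holder 0.82 [258. 183. 280. 210.] [268.4 195.9] [0.483 0.033 0.03 ]
collar 0.74 [354. 180. 372. 195.] [362.  186.2] [ 0.52  -0.263  0.03 ]
rack 0.75 [170. 177. 220. 197.] [193.5 186.9] [0.507 0.27  0.03 ]
rack 0.54 [258. 181. 280. 210.] [269.  195.4] [0.485 0.031 0.03 ]
stump_flat 0.46 [175. 210. 181. 216.] [179.9 211.9] [0.427 0.309 0.03 ]
stump_flat 0.39 [154. 166. 167. 175.] [159.3 170.5] [0.558 0.381 0.03 ]
stump_cone 0.47 [354. 181. 370. 194.] [361.8 186.7] [ 0.519 -0.262  0.03 ]
stump_cone 0.44 [192. 181. 200. 191.] [195.  186.3] [0.509 0.265 0.03 ]
stump_pin 0.43 [208. 183. 214. 192.] [210.1 184.9] [0.514 0.218 0.03 ]
oil_pot 0.56 [256. 183. 279. 209.] [268.3 196.2] [0.482 0.033 0.03 ]
oil_pot 0.53 [224. 228. 235. 238.] [230.5 233.7] [0.362 0.148 0.03 ]
scene [-0.06960347  0.54548457  0.6039089 ]
holder 0.97 [247. 188. 282. 220.] [263.1 205.3] [0.467 0.053 0.03 ]
collar 0.68 [321. 150. 342. 166.] [330.5 156.9] [ 0.51  -0.247  0.03 ]
rack 0.95 [142. 218. 213. 264.] [177.  242.3] [0.491 0.279 0.03 ]
rack 0.27 [323. 146. 340. 166.] [330.5 156.6] [ 0.511 -0.249  0.03 ]
stump_flat 0.59 [177. 258. 188. 277.] [179.1 266.9] [0.427 0.312 0.03 ]
stump_flat 0.57 [152. 236. 165. 249.] [158.2 243.1] [0.515 0.311 0.03 ]
stump_flat 0.46 [113. 236. 125. 258.] [118.  247.4] [0.558 0.382 0.03 ]
stump_cone 0.48 [172. 226. 183. 240.] [176.9 233.5] [0.515 0.264 0.03 ]
stump_pin 0.67 [188. 217. 200. 229.] [194.3 223.3] [0.519 0.216 0.03 ]
loupe 0.76 [301. 214. 315. 226.] [307.5 219.1] [0.362 0.008 0.03 ]
loupe 0.6 [321. 148. 341. 168.] [330.7 156.9] [ 0.509 -0.248  0.03 ]
oil_pot 0.52 [253. 248. 266. 261.] [261.4 254.6] [0.346 0.165 0.03 ]
```

View pics/scene.png

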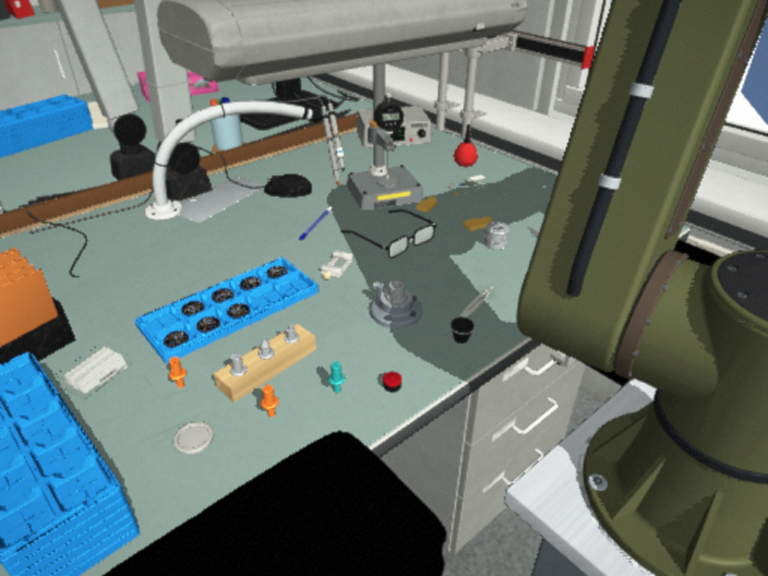

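View pics/top.png

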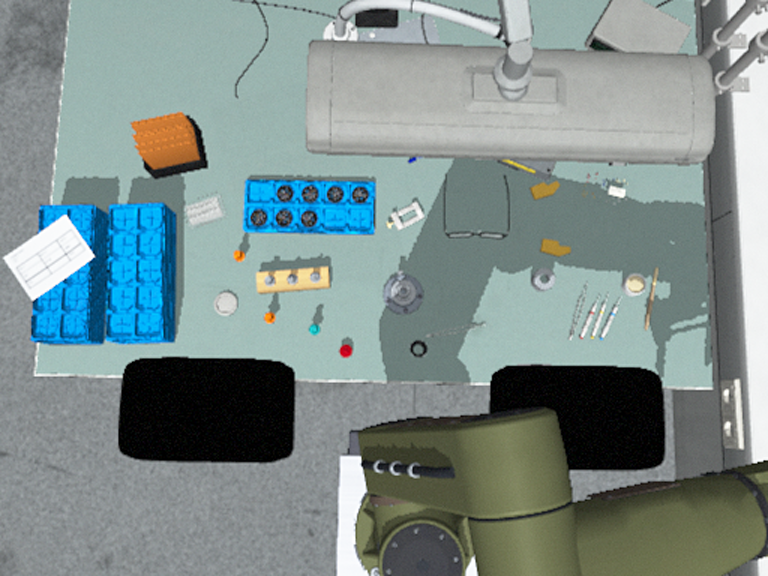

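The scene picture shows the rack at about (265,362) with the flat-headed stump leftmost (237,363), then the cone and the pin. The holder is at (397,302), the collar at (497,235), the loupe at (461,330) and the oil pot at (392,380). The orange and turquoise ones are look-alikes. Next I look closer with the wrist camera, collar first.

```bash
cat >> h.py <<'E'
from scipy.spatial.transform import Rotation as Ro
def to(x,y,z,yaw=None,tilt=True):
    "rows for a world target, tool down, yaw = direction of tool x"
    s=status.get_obs();R=Ro.from_euler("xyz",s["eef_rot"])
    T=R if yaw is None else Ro.from_euler("xyz",[np.pi,0,yaw])
    d=R.inv().apply(np.array([x,y,z])-s["ee_pos"])/.5
    w=(R.inv()*T).as_rotvec()/(np.pi/2)
    print("shift",d.round(4),"turn",w.round(4),"rows",round(np.linalg.norm(d)*10,1),round(np.linalg.norm(w)*90/8.59,1),"t",s["time_s"])
E
python3 -c "
from h import *
to(.45,-.25,.25,0);to(.45,-.25,.25,1.5708);to(.45,-.25,.25,-1.5708)
print(status.get_obs()['qpos'])"
```

```text
shift [ 0.7435 -0.3878 -0.0891] turn [0.     0.     0.1635] rows 8.4 1.7 t 0.9
shift [ 0.7435 -0.3878 -0.0891] turn [ 0.      0.     -0.8365] rows 8.4 8.8 t 0.9
shift [ 0.7435 -0.3878 -0.0891] turn [ 0.     -0.      1.1635] rows 8.4 12.2 t 0.9
[-1.38058852e+00  2.99863296e-01  1.52101713e+00 -1.21833224e-05
  1.32067756e+00 -6.66146819e-02]
```

```bash
python3 -m pendant '[0.74,-0.38,-0.09,0,0,-0.836,1, 0.74,-0.38,-0.09,0,0,-0.836,1, 0.74,-0.38,-0.09,0,0,-0.836,1, 0.74,-0.38,-0.09,0,0,-0.836,1, 0.74,-0.38,-0.09,0,0,-0.836,1, 0.74,-0.38,-0.09,0,0,-0.836,1, 0.74,-0.38,-0.09,0,0,-0.836,1, 0.74,-0.38,-0.09,0,0,-0.836,1, 0.74,-0.38,-0.09,0,0,-0.836,1, 0.74,-0.38,-0.09,0,0,-0.836,1]'
python3 - <<'E'
from h import *
c=vision.camera("wrist");save(c,"w1.png",None,1)
s=status.get_obs();print(s["ee_pos"],s["eef_rot"],s["force"])
print(-np.array(c["R"]).T@c["t"],np.array(c["R"]).round(2).tolist(),c["K"][0])
for r in silhouettes("collar",c)[:3]:
    m=np.argwhere(r["region"]).mean(0)[::-1]; print(r["score"],r["extent"],m,ray(c,*m,0.02))
E
```

```text
time_s: 1.9
ee_pos: [0.4507, -0.2526, 0.2506]
eef_rot: [3.141, 0.0, 1.576]
force: [0.2, -0.3, -0.0]
grip_width: 0.0937
grip_force: 0.0
[ 0.44966953 -0.25363832  0.25034351] [-3.14143625e+00  8.71542112e-06  1.57040522e+00] [-0.34603181  0.32417462 -0.58420566]
[ 0.44888957 -0.17169102  0.42999499] [[1.0, 0.01, -0.0], [0.01, -0.96, 0.28], [0.0, -0.28, -0.96]] [313.92388403   0.         253.97521036]
0.81 [291.3, 151.3, 328.3, 192.8] [308.13060818 168.76969093] [ 0.52164353 -0.2616342   0.02      ]
```

View pics/w1.png

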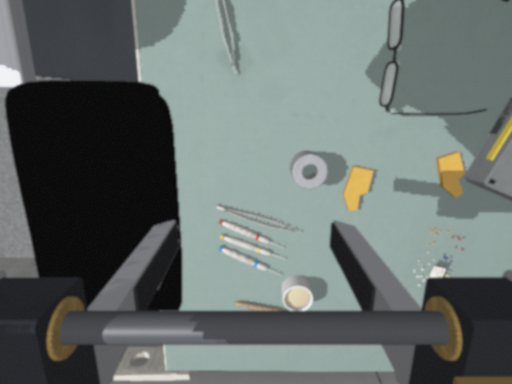

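The wrist view shows the collar at (309,170), which puts it at about (0.521, -0.262). An orange chip lies about 45 mm to its right, at (358,188), so I will open the fingers only partly there. Now the holder, then the rack.

```bash
python3 -m pendant '[0.57,0.03,0,0,0,0,1, 0.57,0.03,0,0,0,0,1, 0.57,0.03,0,0,0,0,1, 0.57,0.03,0,0,0,0,1, 0.57,0.03,0,0,0,0,1, 0.57,0.03,0,0,0,0,1, 0.57,0.03,0,0,0,0,1]'
cat > look.py <<'E'
from h import *
import sys
n=sys.argv[1];c=vision.camera("wrist");save(c,n+".png",None,1)
s=status.get_obs();print(s["time_s"],s["ee_pos"],s["eef_rot"])
np.savez(n,R=c["R"],t=c["t"],K=c["K"],pixels=c["pixels"])
for k in sys.argv[2:]:
    k,z=k.split(":")
    for r in silhouettes(k,c)[:3]:
        m=np.argwhere(r["region"]).mean(0)[::-1];print(k,round(r["score"],2),np.round(r["extent"]),m.round(1),ray(c,*m,float(z)).round(4))
E
python3 look.py w2 holder:.03 loupe:.03
python3 -m pendant '[0.48,0.04,0,0,0,0,1, 0.48,0.04,0,0,0,0,1, 0.48,0.04,0,0,0,0,1, 0.48,0.04,0,0,0,0,1, 0.48,0.04,0,0,0,0,0, 0.48,0.04,0,0,0,0,-0.2]'
python3 look.py w3 rack:.028 stump_flat:.056 stump_cone:.05 stump_pin:.05
```

```text
time_s: 2.7
ee_pos: [0.4642, 0.0327, 0.2505]
eef_rot: [3.142, -0.0, 1.57]
force: [-0.6, -0.8, 0.9]
grip_width: 0.0943
grip_force: 0.0
2.75 [0.46423975 0.03097532 0.2503872 ] [-3.14150476e+00  1.40945563e-04  1.56923660e+00]
holder 0.69 [241. 128. 310. 188.] [271.2 156.9] [0.4849 0.0411 0.03  ]
loupe 0.69 [171. 175. 196. 201.] [182.9 187.1] [0.3687 0.0007 0.03  ]
time_s: 3.45
ee_pos: [0.4852, 0.2725, 0.2497]
eef_rot: [-3.141, 0.0, 1.57]
force: [0.3, -0.6, -0.1]
grip_width: 0.0816
grip_force: 0.0
3.5 [0.48519566 0.27059825 0.24969671] [-3.14058510e+00  6.30636120e-04  1.56959983e+00]
rack 0.71 [253. 103. 291. 223.] [273.3 161. ] [0.5085 0.2753 0.028 ]
stump_flat 0.9 [306.  59. 325.  83.] [315.7  71.7] [0.5523 0.382  0.056 ]
stump_flat 0.81 [201. 123. 221. 140.] [210.1 131.4] [0.4319 0.316  0.056 ]
stump_flat 0.74 [263. 119. 277. 139.] [271.5 129.1] [0.504  0.3187 0.056 ]
stump_cone 0.5 [270. 160. 283. 177.] [274.  166.3] [0.5081 0.273  0.05  ]
stump_pin 0.64 [269. 193. 284. 212.] [276.8 201.2] [0.5125 0.2277 0.05  ]
```

View pics/w2.png

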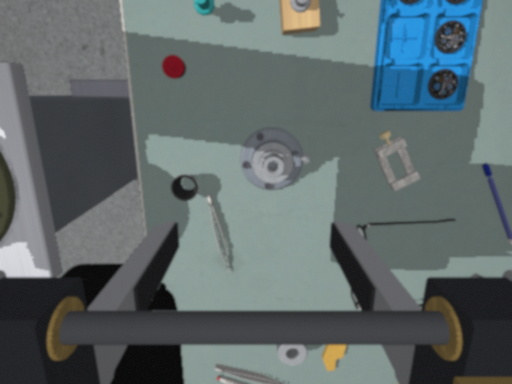

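View pics/w3.png

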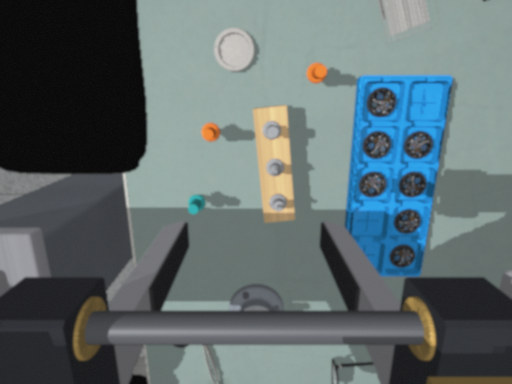

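w2 shows the holder at (272,158), with the clamp screw pointing right at (305,160). w3 shows the rack with its three stumps at (272,130), (275,167) and (278,202), and the flat head is the top one. I move down over it for a closer measurement.

```bash
python3 -m pendant '[0.1,0.038,0.24,0,0,-0.057,-0.2, 0.1,0.038,0.24,0,0,-0.057,-0.2, 0.1,0.038,0.24,0,0,-0.057,-0.2, 0.1,0.038,0.24,0,0,-0.057,-0.2, 0.1,0.038,0.24,0,0,-0.057,-0.2]'
python3 look.py w4 rack:.028 stump_flat:.056
python3 - <<'E'
from h import *
for f,z in(("w2.npz",.032),("w3.npz",.056)):
    c=np.load(f);g=cv2.cvtColor(c["pixels"],cv2.COLOR_RGB2GRAY)
    b=(225,110,330,205) if f=="w2.npz" else (240,95,310,230)
    im=c["pixels"][b[1]:b[3],b[0]:b[2],::-1];cv2.imwrite("pics/c"+f[:2]+".png",cv2.resize(im,None,fx=4,fy=4,interpolation=cv2.INTER_CUBIC))
E
```

```text
time_s: 4.2
ee_pos: [0.5043, 0.3197, 0.1316]
eef_rot: [3.141, -0.0, 1.658]
force: [-0.4, 1.2, 0.8]
grip_width: 0.0378
grip_force: 0.0
4.25 [0.50462891 0.31997352 0.13266263] [ 3.13925346e+00 -9.33287013e-04  1.65835534e+00]
rack 0.78 [234. 156. 279. 307.] [256.1 227.4] [0.5085 0.2803 0.028 ]
stump_flat 0.63 [159. 175. 187. 205.] [172.3 189.4] [0.4335 0.3204 0.056 ]
stump_flat 0.62 [307. 109. 338. 136.] [322.2 123.8] [0.5517 0.3856 0.056 ]
stump_flat 0.6 [243. 180. 264. 209.] [255.2 193.5] [0.5037 0.323  0.056 ]
```

View pics/w4.png

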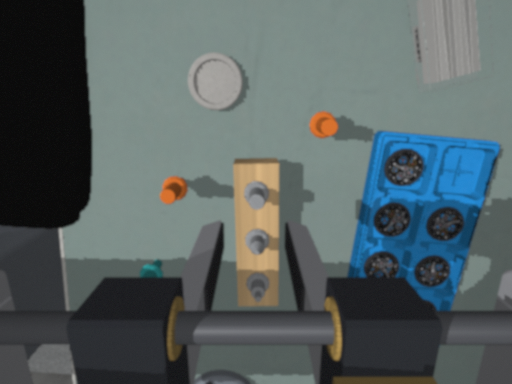

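View pics/cw2.png

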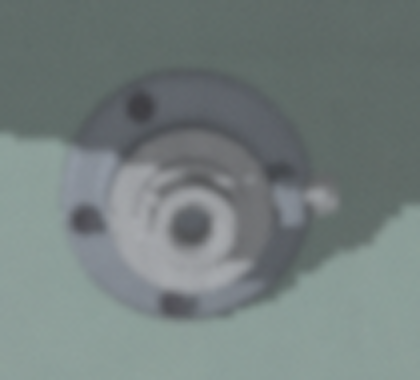

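w4 shows the flat stump's head at (256,194) between the fingers. The holder crop shows the spigot and bore with the clamp screw to the right. I fit cylinder outlines for sharper positions.

```bash
cat >> h.py <<'E'
from scipy.optimize import minimize
MODEL=dict(stump=[(.012,.028,.032),(.007,.032,.056)],holder=[(.043,0,.012),(.027,.012,.032),(.013,.032,.058)],collar=[(.023,0,.038)])
A=np.linspace(0,2*np.pi,40)
def mask(c,cyl,x,y,s=8):
    im=np.zeros((384,512),np.uint8)
    for r,a,b in cyl:
        P=np.array([proj(c,[x+r*np.cos(t),y+r*np.sin(t),z]) for z in(a,b) for t in A])
        cv2.fillConvexPoly(im,cv2.convexHull((P*256).round().astype(np.int32)),255,cv2.LINE_AA,8)
    return im/255.
def fit(c,name,near):
    what={"stump":"stump_flat"}.get(name,name)
    L=[r for r in silhouettes(what,c)]
    r=min(L,key=lambda r:np.hypot(*(ray(c,*np.argwhere(r["region"]).mean(0)[::-1],.04)[:2]-near)))
    g=r["region"].astype(float)
    f=lambda p:1-np.minimum(g,(m:=mask(c,MODEL[name],*p))).sum()/np.maximum(g,m).sum()
    o=minimize(f,near,method="Nelder-Mead",options=dict(initial_simplex=np.array(near)+[[0,0],[.006,0],[0,.006]],xatol=1e-4,fatol=1e-4))
    return o.x.round(4),round(1-o.fun,3)
E
python3 - <<'E'
from h import *
c=vision.camera("wrist")
print(fit(c,"stump",[.504,.321]))
s=status.get_obs();print(s["ee_pos"])
# head/shoulder dimension check, projected top circle
for p in([.504,.321],[.504,.3235]): print(proj(c,[*p,.056]),proj(c,[*p,.03]))
g=c["pixels"][165:215,235:280].astype(int)
cv2.imwrite("pics/s.png",cv2.resize(c["pixels"][150:230,215:300,::-1],None,fx=6,fy=6,interpolation=cv2.INTER_CUBIC))
print(proj(c,[*s["ee_pos"]]))
E
```

```text
(array([0.5047, 0.3163]), np.float64(0.86))
[0.50430153 0.32045725 0.13223793]
[254.68944782 196.00562849] [254.55903435 187.72497962]
[254.95212867 193.21879034] [254.79899501 185.15650362]
[255.66802718 233.34470056]
```

View pics/s.png

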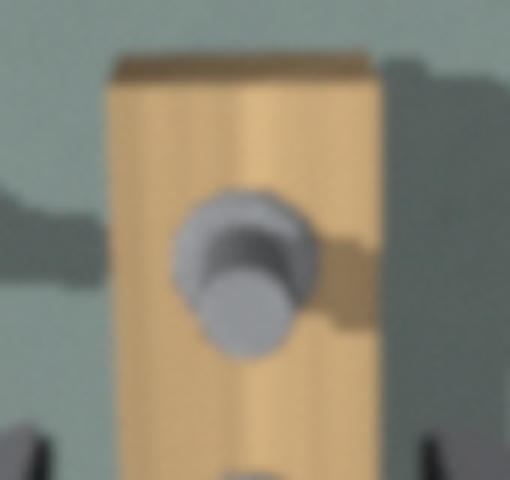

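The zoomed view shows the head's top circle centred at (256.3,202) and the shoulder at (255.8,193). Both agree with the fit of (0.505, 0.316). Descend and grip.

```bash
python3 -m pendant '[-0.009,0.001,0.1,0,0,0,-0.2, -0.009,0.001,0.193,0,0,0,-0.2, -0.009,0.001,0.193,0,0,0,-0.2, -0.009,0.001,0.193,0,0,0,-0.2, -0.009,0.001,0.193,0,0,0,-1, -0.009,0.001,0.193,0,0,0,-1, -0.009,0.001,0.193,0,0,0,-1, -0.009,0.001,0.193,0,0,0,-1, -0.009,0.001,0.193,0,0,0,-1]' 25; python3 -c "
from h import *
to(.48,.03,.16,1.57)"
```

```text
time_s: 5.35
ee_pos: [0.5054, 0.3165, 0.0348]
eef_rot: [3.139, -0.001, 1.659]
force: [4.1, 0.4, 4.3]
grip_width: 0.0126
grip_force: 25.0
shift [-0.5661 -0.1009 -0.2511] turn [ 0.0013 -0.0005  0.057 ] rows 6.3 0.6 t 5.35
```

```bash
python3 -m pendant '[0,0,-0.1,0,0,0,-1, 0,0,-0.2,0,0,0,-1, 0,0,-0.25,0,0,0,-1, -0.62,-0.103,-0.25,0,0,0.057,-1, -0.62,-0.103,-0.25,0,0,0.057,-1, -0.62,-0.103,-0.25,0,0,0.057,-1, -0.62,-0.103,-0.25,0,0,0.057,-1, -0.62,-0.103,-0.25,0,0,0.057,-1, -0.62,-0.103,-0.25,0,0,0.057,-1, -0.62,-0.103,-0.25,0,0,0.057,-1, -0.62,-0.103,-0.25,0,0,0.057,-1]'
python3 - <<'E'
from h import *
c=vision.camera("wrist");s=status.get_obs();print(s["time_s"],s["ee_pos"],s["eef_rot"],s["grip_width"])
print(fit(c,"holder",[.485,.035]))
for z in(0.0,.02,-.03):print(z,proj(c,s["ee_pos"]+[0,0,z]))
p=proj(c,[.485,.035,.058]);print(p)
np.savez("w5",**{k:c[k] for k in("R","t","K","pixels")})
x0,y0=170,110
cv2.imwrite("pics/w5.png",cv2.resize(c["pixels"][y0:y0+170,x0:x0+180,::-1],None,fx=3.5,fy=3.5,interpolation=cv2.INTER_CUBIC))
E
```

```text
time_s: 6.45
ee_pos: [0.4805, 0.0017, 0.1589]
eef_rot: [-3.141, -0.0, 1.567]
force: [-0.5, 0.1, -0.1]
grip_width: 0.0129
grip_force: 25.0
6.5 [0.48069641 0.00298242 0.15887077] [-3.14109067e+00 -3.61580254e-04  1.56843978e+00] 0.012650725634463575
(array([0.4866, 0.0346]), np.float64(0.82))
0.0 [256.43581371 231.90297523]
0.02 [256.6642478 246.5473151]
-0.03 [256.16687107 214.66173354]
[260.49747857 153.24058423]
```

View pics/w5.png

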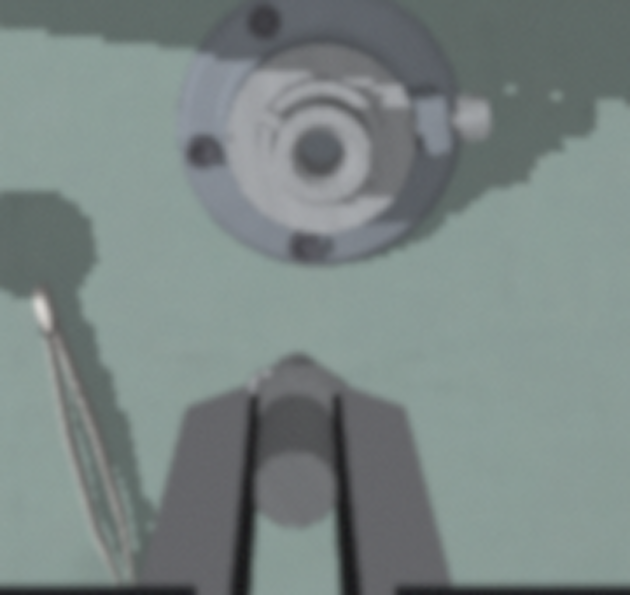

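w5 shows the bore at about (261.4,152.3) in full-frame pixels and the held stump's top at (254.3,249.4). The stump therefore measures about (-1.3,-1.6) mm from the TCP in camera terms, and I correct for that. I go above the mouth first.

```bash
python3 - <<'E'
from h import *
c=np.load("w5.npz");print(ray(c,261.4,152.3,.058),ray(c,254.3,249.4,.1589+.0212))
E
python3 -m pendant '[0.069,0.013,0,0,0,0,-1, 0.069,0.013,0.08,0,0,0,-1, 0.069,0.013,0.118,0,0,0,-1, 0.069,0.013,0.118,0,0,0,-1, 0.069,0.013,0.118,0,0,0,-1]'
python3 -c "
from h import *
c=vision.camera('wrist');s=status.get_obs();print(s['force']);to(.4873,.0376,.066,1.5708);print(s['ee_pos'])"
```

```text
[0.48580859 0.03585059 0.058     ] [0.47937424 0.00185571 0.1801    ]
time_s: 7.05
ee_pos: [0.4876, 0.0385, 0.1005]
eef_rot: [-3.142, -0.0, 1.571]
force: [-0.9, 0.4, -0.0]
grip_width: 0.013
grip_force: 25.0
[ 0.2122472   1.25415115 -0.33026741]
shift [-0.0013 -0.0014  0.0701] turn [ 0.0008 -0.0001  0.0001] rows 0.7 0.0 t 7.1
[0.48794104 0.03823559 0.10105019]
```

```bash
python3 -m pendant '[-0.002,-0.001,0.015,0,0,0,-1, -0.002,-0.001,0.025,0,0,0,-1, -0.002,-0.001,0.035,0,0,0,-1, -0.002,-0.001,0.045,0,0,0,-1, -0.002,-0.001,0.055,0,0,0,-1, -0.002,-0.001,0.062,0,0,0,-1, -0.002,-0.001,0.066,0,0,0,-1, -0.002,-0.001,0.066,0,0,0,-1]'
```

```text
time_s: 7.9
ee_pos: [0.4872, 0.036, 0.0666]
eef_rot: [3.141, 0.001, 1.57]
force: [3.4, -5.6, -1.1]
grip_width: 0.0127
grip_force: 25.0
```

Only small lateral forces and it is nearly seated. Ease sideways and down the last 2 mm, then release.

```bash
python3 -m pendant '[-0.003,0.001,0.002,0,0,0,-1, -0.003,0.001,0.005,0,0,0,-1, -0.003,0.001,0.006,0,0,0,-1, -0.003,0.001,0.006,0,0,0,-1]' 12
```

```text
time_s: 8.3
ee_pos: [0.4874, 0.0352, 0.0647]
eef_rot: [3.141, -0.001, 1.57]
force: [-7.0, -0.0, 17.2]
grip_width: 0.0134
grip_force: 12.0
```

```bash
python3 -m pendant '[0,0,0,0,0,0,-0.4, 0,0,0,0,0,0,-0.4, 0,0,0,0,0,0,-0.4, 0,0,-0.06,0,0,0,-0.4, 0,0,-0.15,0,0,0,-0.4, -0.06,-0.01,-0.19,0,0,0,-0.4, -0.06,-0.01,-0.19,0,0,0,-0.4,-0.06,-0.01,-0.19,0,0,0,-0.4]'
python3 - <<'E'
from h import *
c=vision.camera("wrist");s=status.get_obs();print(s["time_s"],s["ee_pos"],s["grip_width"],s["force"])
np.savez("w6",**{k:c[k] for k in("R","t","K","pixels")})
p=proj(c,[.486,.035,.086]);print(p,proj(c,[.487,.035,.058]))
x0,y0=int(p[0])-50,int(p[1])-50
print(x0,y0)
cv2.imwrite("pics/w6.png",cv2.resize(c["pixels"][y0:y0+100,x0:x0+100,::-1],None,fx=6,fy=6,interpolation=cv2.INTER_CUBIC))
E
```

```text
time_s: 9.1
ee_pos: [0.4822, 0.0048, 0.1586]
eef_rot: [-3.141, -0.0, 1.569]
force: [-0.1, 0.2, -0.4]
grip_width: 0.0284
grip_force: 0.0
9.15 [0.48194409 0.00523008 0.1579993 ] 0.02822359001853326 [-0.12698596  0.0988258  -0.5959353 ]
[260.35922382 162.97416112] [260.88323255 156.83137998]
210 112
```

View pics/w6.png

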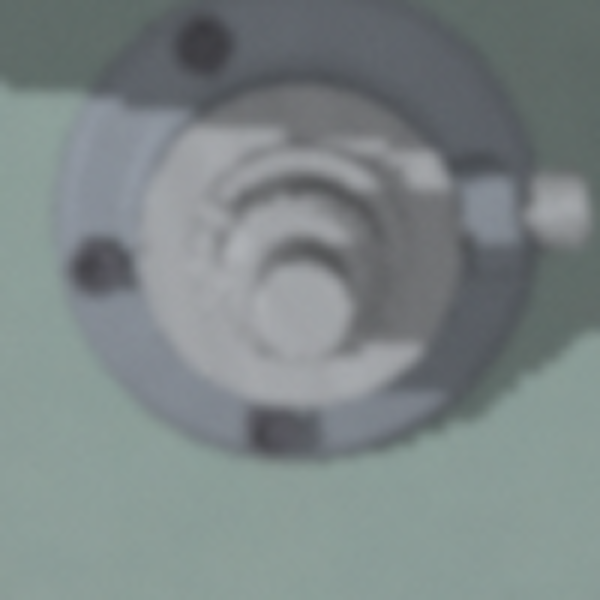

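w6 shows the stump upright and seated, head circle at (260.3,163.3), which matches the projection of the seated pose. Now the collar.

```bash
python3 -m pendant '[-0.59,0.072,0,0,0,0,0.23, -0.59,0.072,0,0,0,0,0.23, -0.59,0.072,0,0,0,0,0.23, -0.59,0.072,0,0,0,0,0.23, -0.59,0.072,0,0,0,0,0.23, -0.59,0.072,0,0,0,0,0.23, -0.59,0.072,0,0,0,0,0.23, -0.59,0.072,0,0,0,0,0.23]'
python3 - <<'E'
from h import *
c=vision.camera("wrist");s=status.get_obs();print(s["time_s"],s["ee_pos"],s["grip_width"],s["eef_rot"])
x=fit(c,"collar",[.522,-.262]);print(x)
p=proj(c,[*x[0],.038]);print(p)
x0,y0=int(p[0])-70,int(p[1])-70
print(x0,y0)
cv2.imwrite("pics/w7.png",cv2.resize(c["pixels"][y0:y0+140,x0:x0+140,::-1],None,fx=4,fy=4,interpolation=cv2.INTER_CUBIC))
to(x[0][0]+.001,x[0][1],.06,1.5708)
E
```

```text
time_s: 9.95
ee_pos: [0.5178, -0.2898, 0.157]
eef_rot: [-3.139, -0.002, 1.569]
force: [0.2, 0.2, -0.7]
grip_width: 0.0579
grip_force: 0.0
10.0 [ 0.51797729 -0.28894942  0.15751739] 0.05775341644118143 [-3.13968666e+00 -1.47627269e-03  1.57030312e+00]
(array([ 0.5203, -0.2613]), np.float64(0.785))
[258.36289586 155.36082054]
188 85
shift [0.0543 0.0066 0.1961] turn [-0.0008 -0.0007  0.0002] rows 2.0 0.0 t 10.05
```

View pics/w7.png

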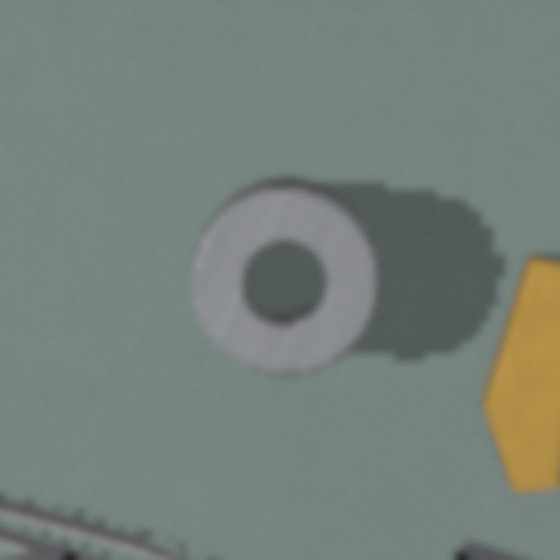

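w7 shows the collar's top hole at (259.2,155.5) and the chip well off to the right. I'll grip the collar with the fingers square to the clamp screw (yaw about 0.14). First I check how high the lamp hangs.

```bash
python3 - <<'E'
from h import *
a=vision.camera("top");b=vision.camera("scene")
for p,q in(((470,107),(345,24)),((205,107),(120,51))):
    P=[np.array(c["K"])@np.c_[c["R"],c["t"]] for c in(a,b)]
    X=cv2.triangulatePoints(*P,np.float64(p),np.float64(q));print((X[:3]/X[3]).T)
to(.5217,-.2615,.10,.14)
E
```

```text
[[ 0.68841366 -0.4811929   0.3274971 ]]
[[0.66402274 0.21960937 0.3807958 ]]
shift [0.0542 0.0068 0.1175] turn [-4.000e-04 -0.000e+00  9.114e-01] rows 1.3 9.5 t 10.15
```

```bash
python3 -m pendant '[0.055,0.007,0.115,0,0,0.91,0.23, 0.055,0.007,0.115,0,0,0.91,0.23, 0.055,0.007,0.115,0,0,0.91,0.23, 0.055,0.007,0.115,0,0,0.91,0.23, 0.055,0.007,0.115,0,0,0.91,0.23, 0.055,0.007,0.115,0,0,0.91,0.23, 0.055,0.007,0.115,0,0,0.91,0.23, 0.055,0.007,0.115,0,0,0.91,0.23, 0.055,0.007,0.115,0,0,0.91,0.23, 0.055,0.007,0.115,0,0,0.91,0.23, 0.055,0.007,0.115,0,0,0.91,0.23]'
python3 - <<'E'
from h import *
c=vision.camera("wrist");x=fit(c,"collar",[.522,-.262]);print(x,proj(c,[.5217,-.2615,.038]))
s=status.get_obs();print(s["qpos"])
to(.5217,-.2615,.016,.14)
E
```

```text
time_s: 11.25
ee_pos: [0.5218, -0.2616, 0.1016]
eef_rot: [3.142, -0.0, 0.141]
force: [0.0, 0.4, -0.3]
grip_width: 0.0579
grip_force: 0.0
(array([ 0.5213, -0.2612]), np.float64(0.824)) [253.77910937 200.00726898]
[-5.27985185e-01  4.75658348e-01  1.53113132e+00  2.78821162e-05
  1.13459589e+00  8.98703933e-01]
shift [-0.     -0.0009  0.1712] turn [ 0.0001 -0.0001  0.0026] rows 1.7 0.0 t 11.35
```

```bash
python3 -m pendant '[0,-0.001,0.09,0,0,0,0.23, 0,-0.001,0.15,0,0,0,0.23, 0,-0.001,0.171,0,0,0,0.23, 0,-0.001,0.171,0,0,0,0.23, 0,-0.001,0.171,0,0,0,-0.3, 0,-0.001,0.171,0,0,0,-0.3, 0,-0.001,0.171,0,0,0,-0.3, 0,-0.001,0.171,0,0,0,-0.3]' 40
```

```text
time_s: 12.15
ee_pos: [0.5224, -0.2625, 0.0177]
eef_rot: [3.14, -0.002, 0.141]
force: [0.6, 1.2, 7.3]
grip_width: 0.0454
grip_force: 40.0
```

```bash
python3 -m pendant '[0,0,-0.08,0,0,0,-0.3, 0,0,-0.17,0,0,0,-0.3, 0,0,-0.245,0,0,0,-0.3, -0.06,-0.605,-0.245,0,0,0,-0.3, -0.06,-0.605,-0.245,0,0,0,-0.3, -0.06,-0.605,-0.245,0,0,0,-0.3, -0.06,-0.605,-0.245,0,0,0,-0.3, -0.06,-0.605,-0.245,0,0,0,-0.3, -0.06,-0.605,-0.245,0,0,0,-0.3, -0.06,-0.605,-0.245,0,0,0,-0.3, -0.06,-0.605,-0.245,0,0,0,-0.3]'
python3 - <<'E'
from h import *
c=vision.camera("wrist");s=status.get_obs();print(s["time_s"],s["ee_pos"],s["grip_width"],s["eef_rot"])
np.savez("w8",**{k:c[k] for k in("R","t","K","pixels")})
p=proj(c,[.487,.035,.086]);q=proj(c,s["ee_pos"]+[0,0,.0203]);print(p,q)
x0,y0=int(p[0])-60,int(p[1])-45
print(x0,y0)
cv2.imwrite("pics/w8.png",cv2.resize(c["pixels"][y0:y0+150,x0:x0+130,::-1],None,fx=4,fy=4,interpolation=cv2.INTER_CUBIC))
E
```

```text
time_s: 13.25
ee_pos: [0.4495, 0.0341, 0.1392]
eef_rot: [3.141, -0.001, 0.143]
force: [0.2, -0.1, -1.5]
grip_width: 0.0454
grip_force: 40.0
13.3 [0.4497466  0.03307772 0.13897057] 0.04536414093150419 [ 3.14125571e+00 -1.02196304e-03  1.41487747e-01]
[259.93617882 157.02210514] [255.84223914 246.38643961]
199 112
```

View pics/w8.png

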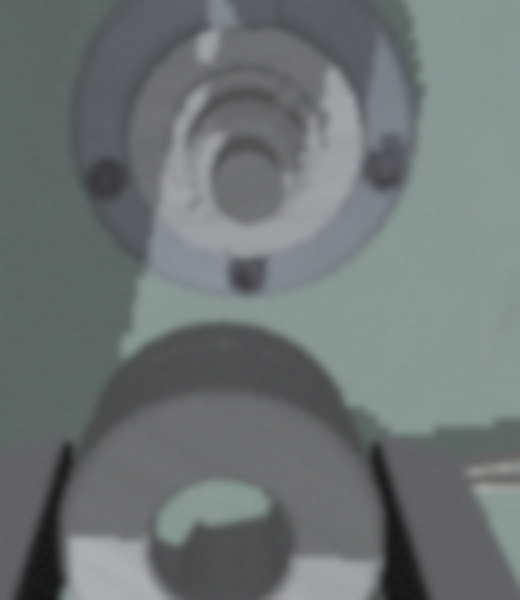

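w8 shows the held collar's top hole at about (254.3,249) and the seated stump's head at (261,157.8) in full-frame pixels. I take the difference in the same camera so the calibration offset cancels.

```bash
python3 - <<'E'
from h import *
c=np.load("w8.npz");s=status.get_obs();e=np.array(s["ee_pos"])
h=ray(c,254.25,249,e[2]+.0203);k=ray(c,261,157.8,.086);print(h-e,k)
g=e+(k-h);print(g);to(g[0],g[1],.125,.14);to(.487,.035,.125,.14)
E
```

```text
[-0.00171629  0.0006472   0.0203    ] [0.48653172 0.03412255 0.086     ]
[0.48824801 0.03347535 0.0657    ]
shift [0.0763 0.0101 0.028 ] turn [ 0.0002 -0.0007  0.0009] rows 0.8 0.0 t 13.3
shift [0.0743 0.0067 0.028 ] turn [ 0.0002 -0.0007  0.0009] rows 0.8 0.0 t 13.3
```

```bash
python3 -m pendant '[0.076,0.009,0,0,0,0,-0.3, 0.076,0.009,0.03,0,0,0,-0.3, 0.076,0.009,0.07,0,0,0,-0.3, 0.076,0.009,0.098,0,0,0,-0.3, 0.076,0.009,0.102,0,0,0,-0.3, 0.076,0.009,0.108,0,0,0,-0.3, 0.076,0.009,0.113,0,0,0,-0.3]'
```

```text
time_s: 14.0
ee_pos: [0.4883, 0.0335, 0.0825]
eef_rot: [3.141, -0.001, 0.14]
force: [0.6, 0.4, -2.2]
grip_width: 0.0458
grip_force: 40.0
```

```bash
python3 -m pendant '[0,0,0.006,0,0,0,-0.3, 0,0,0.012,0,0,0,-0.3, 0,0,0.016,0,0,0,-0.3, 0,0,0.016,0,0,0,-0.3]'; python3 -c "
from h import *
to(.488,.034,.064,.14)"
```

```text
time_s: 14.4
ee_pos: [0.4876, 0.0341, 0.0738]
eef_rot: [-3.142, 0.0, 0.141]
force: [0.3, -0.2, -1.0]
grip_width: 0.0452
grip_force: 40.0
shift [0.0007 0.0004 0.0195] turn [-0.      0.0002  0.0004] rows 0.2 0.0 t 14.4
```

The rim has passed the spigot's edge without contact force. Go on down to the pins.

```bash
python3 -m pendant '[0,0,0.006,0,0,0,-0.3, 0,0,0.012,0,0,0,-0.3, 0,0,0.018,0,0,0,-0.3, 0,0,0.022,0,0,0,-0.3, 0,0,0.024,0,0,0,-0.3, 0,0,0.024,0,0,0,-0.3]'
```

```text
time_s: 15.0
ee_pos: [0.4876, 0.0341, 0.0618]
eef_rot: [-3.142, 0.0, 0.14]
force: [0.1, 0.0, -2.1]
grip_width: 0.0452
grip_force: 40.0
```

```bash
python3 -m pendant '[0,0,0.003,0,0,0,-0.3, 0,0,0.006,0,0,0,-0.3, 0,0,0.008,0,0,0,-0.3, 0,0,0.008,0,0,0,-0.3]'
```

```text
time_s: 15.4
ee_pos: [0.4878, 0.034, 0.0578]
eef_rot: [3.141, -0.0, 0.141]
force: [-0.6, -2.2, -0.5]
grip_width: 0.0451
grip_force: 40.0
```

```bash
python3 -m pendant '[0,0,0.003,0,0,0,-0.3, 0,0,0.006,0,0,0,-0.3, 0,0,0.008,0,0,0,-0.3, 0,0,0.008,0,0,0,-0.3]'
```

```text
time_s: 15.8
ee_pos: [0.4878, 0.034, 0.054]
eef_rot: [3.141, -0.0, 0.141]
force: [-2.0, -2.7, 2.8]
grip_width: 0.0455
grip_force: 40.0
```

The force rises as the sleeve spring should, so the keyways have met the pins. Push on toward home, checking the force.

```bash
python3 -m pendant '[0,0,0.004,0,0,0,-0.3, 0,0,0.007,0,0,0,-0.3, 0,0,0.009,0,0,0,-0.3, 0,0,0.009,0,0,0,-0.3]'; python3 -c "
from h import *
s=status.get_obs();print(s['force'],s['moment'],s['ee_pos'])"
```

```text
time_s: 16.2
ee_pos: [0.4878, 0.034, 0.0497]
eef_rot: [3.141, -0.0, 0.141]
force: [-2.9, -2.6, 8.4]
grip_width: 0.0453
grip_force: 40.0
[-2.85764345 -2.61914036  8.44757737] [-0.51951032  0.54189217 -0.09957319] [0.48782938 0.03404632 0.04973568]
```

```bash
python3 -m pendant '[0,0,0.002,0,0,0,-0.3, 0,0,0.003,0,0,0,-0.3, 0,0,0.004,0,0,0,-0.3, 0,0,0.004,0,0,0,-0.3, 0,0,0.004,0,0,0,-0.3]' 55; python3 -c "
from h import *
s=status.get_obs();print(s['force'],s['moment'],s['ee_pos'])"
```

```text
time_s: 16.7
ee_pos: [0.488, 0.0341, 0.0496]
eef_rot: [3.141, -0.001, 0.141]
force: [-16.6, -2.2, 35.1]
grip_width: 0.0451
grip_force: 55.0
[-16.5649346   -2.21737973  35.14434607] [-0.61253133  2.97335214 -0.07622439] [0.48795877 0.03406296 0.04956653]
```

The collar has a hard stop at TCP 0.0496 m, which puts its rim at 0.032 m, the home height. Ease the push a little and check that it holds.

```bash
python3 -m pendant '[0,0,-0.002,0,0,0,-0.3, 0,0,-0.002,0,0,0,-0.3, 0,0,-0.002,0,0,0,-0.3, 0,0,-0.002,0,0,0,-0.3]'; python3 - <<'E'
from h import *
s=status.get_obs();print(s['time_s'],s['force'],s['ee_pos'])
c=vision.camera("scene")
for k in("stump_cone","stump_pin","loupe","oil_pot","collar"):
    for r in silhouettes(k,c)[:1]: print(k,round(r["score"],2),r["extent"])
E
```

```text
time_s: 17.1
ee_pos: [0.4879, 0.0341, 0.0496]
eef_rot: [3.141, -0.0, 0.141]
force: [-9.0, -2.1, 20.5]
grip_width: 0.0458
grip_force: 55.0
17.1 [-9.0380568  -2.10135812 20.54185968] [0.48786564 0.03407838 0.04960406]
stump_pin 0.59 [186.2, 215.0, 197.3, 229.9]
loupe 0.58 [299.1, 212.8, 315.4, 228.1]
oil_pot 0.68 [254.9, 247.2, 266.3, 263.0]
collar 0.75 [255.3, 180.1, 273.9, 203.0]
```

Still home at 20 N, more than the spring's 9 N, and what the network found has not moved: pin stump, loupe and oil pot. The cone stump was not detected in this picture. Hand in.

```bash
python3 -c "
from h import *
print(order.hand_in())"
```

```text
the job is handed in; nothing more can be done
None
```

Handed in at about 17 s: the flat-head stump is in the holder and the collar is held home at about 20 N; its keyways met the pins by chance, so I never turned it, I didn't confirm the cone stump at the end, and I viewed 12 pictures, over your limit of 10.

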